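# Sugar lump into the cup with sprung tongs

### The job

Pick up the steel tongs from the worktop, use them to take the square sugar lump off the wooden tray, and drop it into the low fluted cup. Do not touch the sugar with the gripper fingers and leave the cup standing where it is. Finally lay the tongs back flat on the worktop and let go of them.

Things in the scene. Friction and masses are not known exactly. Their poses are not given: they have to be found in the camera images.
- tongs: Sprung steel tongs lying flat, U-shaped, 183 mm long (x -78 to 105 mm), 16 mm high, 74 g. Origin: underside, midway between the ribbed grip plates; x to the jaws, y to the left arm, z up. Grip plates: 34 mm long, z 0 to 16 mm, centred on the origin, 54 mm over their outer faces when open; grip them there from above, closing along y. Carry them squeezed to 50 mm (jaws then 38 mm apart).
- tongs_jaws (a point): Point midway between the two flat jaw plates of the tongs, at tongs x = 90 mm, z = 8 mm. Each jaw plate is 30 mm long (tongs x 75 to 105 mm) and 16 mm high (z 0 to 16 mm). Open, the inner faces are 48 mm apart (54 mm outside). Each 1 mm of squeeze at the grip plates brings them 2.5 mm nearer: at 43 mm over the grip plates they stand 20 mm apart, parallel.
- tongs_left (a joint): Closing angle of each arm of the tongs (both move alike): 0 open, as the spring leaves it, about 0.09 rad with the jaws 20 mm apart, 0.14 rad at the stop. The spring pushes on each finger with 3 N when open, 6 N at 50 mm over the grip plates and 10 N with the jaws 20 mm apart.
- sugar_lump: Square off-white sugar lump, 20 x 20 x 18 mm, about 12 g. Origin: centre of its underside, x and y square to its sides, z up. It stands 5 mm above the worktop on an oval wooden tray (105 x 205 mm, rim 10 mm high) in a row with two sweets of its colour, 65 mm apart: one round and domed (26 mm), one oblong (40 x 15 x 12 mm). Its place in the row varies.
- cup: The low fluted stoneware cup, grey-blue, 89 mm wide, 40 mm high, no handle, loose, 0.22 kg. Origin: centre of its underside, z up; inner floor 6 mm up, clear opening 60 mm wide. It stands on the worktop next to a taller speckled cup (82 mm wide, 66 mm high), on either side of it.

How it is judged:
By the outcome, as a careful person would: the job done as asked, in the order asked, and still so for the second after the job is handed in, with the robot touching nothing.
It also fails if it takes over 45 s, if anything falls off the work surface, if the arm or the gripper's body presses on something with over 40 N, if the wrist force passes 120 N, or if a joint passes its speed limit or range.

### The arm

A 6-joint arm with a two-finger parallel gripper is mounted at the origin on a cart in front of the work surface, level with it; the furniture and walls round the work are solid. World frame = base frame: x ahead of the robot, y to its left, z up, the work surface at z = 0. Lengths are in m, angles in rad, forces in N, time in s.
With the tool pointing down it reaches from about 0.15 to 0.775 m from the base axis. Payload 6.1 kg.
Tool frame: the origin (TCP) lies midway between the tips of the shut fingers; the grasp point (between the pads) lies 19 mm behind it; z points along the fingers, y is the line along which they close (so a half turn about z gives the same grasp; the last joint's range is limited). The gripper opens to 85 mm and grips with 20 to 120 N. Pads are 22 mm wide; open, the fingers measure 114 mm over their backs; the gripper's body (76 mm by 85 mm) begins 54 mm behind the grasp point. The pads swing forward as they close: fully open they stand 13 mm farther back than shut.
Start: joints at [-1.136, 0.126, -0.04, 1.405, 0, 1.571], TCP at [0.221, -0.476, 0.231] pointing down, gripper open.
Joint ranges: [-2.72, 2.72], [-0.95, 1.95], [-1.27, 1.35], [-1.78, 2.02], [-1.46, 1.47], [-3.14, 3.14]. Speed limits (rad/s): [2.39, 2.39, 3.01, 3.14, 3.14, 3.14].

### API

Orientations are given as a unit quaternion [w, x, y, z].
In Python, from cell import get_state, capture, get_calibration, sign_off gives the robot as it stands.
- The arm moves only by the tool arm_command, never from a script. Its argument "increments" is a list that holds one entry, the list of rows, each a list of 7 numbers: the opening, from -1 (shut) to 1 (fully open), then the shift along the tool's x, y, z normalised to -1 to 1, where 1 is 500 mm, then the turn, a rotation vector about the tool's x, y, z normalised to -1 to 1, where 1 is pi/2 rad. In form: [[[fingers, tx, ty, tz, wx, wy, wz], ...]]. A call has 1 to 10 rows; each row is the pose to reach, as a shift and turn from the pose commanded when the call began, along the tool's axes at that moment; what a row does not reach only later rows make up. A row lasts 1/8 s, in which the tool goes at most 62.5 mm and 10.7 degrees, less where a joint would pass 70% of its speed; a pose out of reach is approached as far as the arm can. A call with a number of a shift or a turn outside -1 to 1 is refused whole. A call with a gripper value outside its range is refused whole. The fingers move at their own pace and stop on an object; "force" is the grip in N (left out, the last holds). Time passes only in rows, so rows that repeat a pose let the fingers close. It gives the time, the measured TCP pose, the force, the opening and the grip force at its end, in the units of the state.
- get_state(): the state, without advancing time (a new reading comes with each control period).
- capture(name): name is "scene" or "top" or "wrist"; returns the picture (400x640x3 uint8, red, green, blue); there is no depth.
- get_calibration(name): a dict with "K" (3x3 intrinsics, pixels), "k1" (the pictures are not rectified: a ray, as slopes to the right and down, at radius r is drawn at 1 + k1 r^2 times it, then the intrinsics apply), "R" (3x3) and "t" (3): a world point X has camera coordinates R X + t. Camera axes: x right, y down, z forward; pixel columns grow to the right and rows downward; lengths in m; the calibration is good to about 2 mm. A picture is of the moment at which its call begins: read the wrist's pose just before it. get_calibration takes no time and is no camera call; for the wrist camera it gives the pose at the moment of the call.
- sign_off(): hands the job in; it is judged then, once.
The state is a dict: "time": time; "q": joint angles; "qd": joint speeds; "effort": joint torques, N m; "ee_pos": TCP position; "eef_rot": TCP orientation; "wrist_force": force on the tool from outside, world axes, zero at the start; "ft_torque": the same for the moment, N m; "grip_width": finger opening in m; "finger_force": force on a finger pad.
Only numpy, scipy, OpenCV 4.12 (cv2) and the standard library are available. Lean on these libraries where they do the work, as an engineer would, in place of code of your own. Each camera call takes 0.05 s, during which the arm holds its last target. There are 200 camera calls.

## Working session

There is one attempt and no reset: what is moved stays moved. The work goes in short steps, Python scripts to look and compute and a tool call to move; the robot and the scene stay as the last step left them, time stands still between calls to the robot, and variables do not carry over. Pictures are saved under pics/ and viewed, at most 10 in all, crops included, and the job is handed in when it is done.

Besides the shell and the picture viewer there is one more tool, called after "Call:" as name(argument=value, ...) on one line, values as JSON. arm_command: Moves the arm, as the interface text tells. Its arguments: {"type":"object","properties":{"increments":{"type":"array","items":{"type":"array","items":{"type":"array","items":{"type":"number"}}}},"force":{"type":"number"}},"required":["increments"]}

```bash
mkdir -p pics; ls; python3 - <<'E'
from cell import *
import cv2
s=get_state();print(s)
for n in("scene","top"):
    cv2.imwrite(f"pics/{n}0.png",capture(n)[:,:,::-1])
    c=get_calibration(n);print(n,c)
print(get_calibration("wrist"))
E
```

```text
pics
{'time': 0.0, 'q': array([-1.13601029e+00,  1.26386942e-01, -4.06098952e-02,  1.40538931e+00,
        9.60880541e-06,  1.57081614e+00]), 'qd': array([-0.00073894, -0.00019993, -0.00027745, -0.00056976,  0.00229404,
       -0.00059446]), 'effort': array([ 4.31734457e-03, -4.35923910e+01,  3.52917588e+01,  1.75007922e-02,
        1.51496474e-04, -2.70648621e-05]), 'ee_pos': array([ 0.22097114, -0.47578681,  0.23052396]), 'eef_rot': array([-7.77236685e-04,  9.76464882e-01,  2.15674993e-01, -1.66766742e-04]), 'wrist_force': array([ 0.46979014, -0.52350476,  0.44005104]), 'ft_torque': array([-0.01236882,  0.01177179, -0.08368781]), 'finger_force': 0.0, 'grip_width': 0.08588280999006205}
scene {'K': array([[500.66125038,   0.        , 329.82528665],
       [  0.        , 500.66125038, 200.57285974],
       [  0.        ,   0.        ,   1.        ]]), 'k1': -0.02408434554518064, 'R': array([[-0.87926165, -0.47628571,  0.00713248],
       [-0.3388752 ,  0.61492758, -0.71205875],
       [ 0.33475745, -0.62850297, -0.70208366]]), 't': array([0.47905773, 0.20901084, 1.06285464])}
top {'K': array([[430.07495459,   0.        , 318.56461367],
       [  0.        , 430.07495459, 197.13867812],
       [  0.        ,   0.        ,   1.        ]]), 'k1': -0.0377805266005163, 'R': array([[-0.01591869, -0.99961016,  0.02293717],
       [-0.98744774,  0.01211142, -0.15748101],
       [ 0.15714182, -0.02515615, -0.9872556 ]]), 't': array([0.03635586, 0.51621131, 0.81698064])}
{'K': array([[302.07781295,   0.        , 323.13036568],
       [  0.        , 302.07781295, 195.56115459],
       [  0.        ,   0.        ,   1.        ]]), 'k1': 0.010442954227329512, 'R': array([[ 0.42124913, -0.90694207, -0.00229188],
       [-0.87399832, -0.40662003,  0.26605844],
       [-0.24223152, -0.11007379, -0.96395418]]), 't': array([-0.52391408, -0.03598406,  0.37842584])}
```

View pics/top0.png

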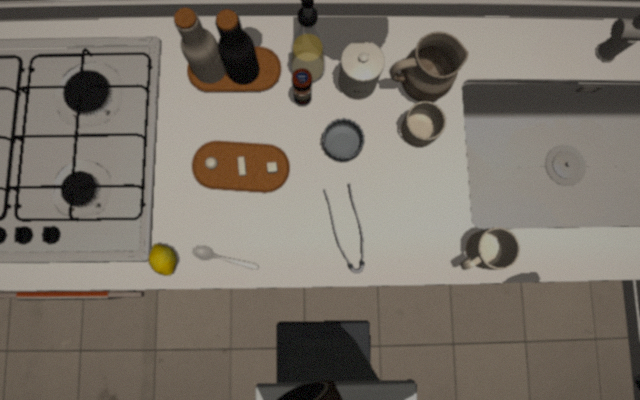

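View pics/scene0.png

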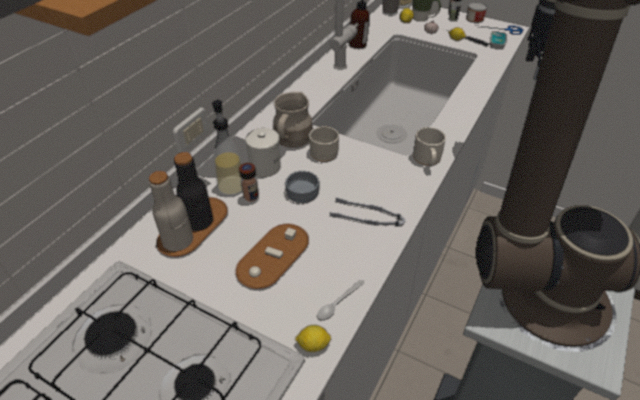

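The top view shows the tongs' jaws at about (325,190) and (349,185) with the bend at (356,268). The square lump is at about (272,167), the right-hand one of the row, and the low cup is at (343,139). The scene view agrees.

```bash
cat > h.py <<'E'
from cell import *
import numpy as np, cv2
from scipy.spatial.transform import Rotation as Rn
def proj(c,X):
    X=np.atleast_2d(X).astype(float); d=np.array([c['k1'],0,0,0,0])
    return cv2.projectPoints(X,cv2.Rodrigues(c['R'])[0],c['t'],c['K'],d)[0][:,0]
def back(c,uv,z):
    uv=np.array(uv,float).reshape(-1,1,2)
    n=cv2.undistortPoints(uv,c['K'],np.array([c['k1'],0,0,0,0]))[:,0]
    r=np.c_[n,np.ones(len(n))]@c['R']; o=-c['R'].T@c['t']
    return o+r*((z-o[2])/r[:,2])[:,None]
def crop(img,x,y,w,h,k,name):
    cv2.imwrite(f"pics/{name}.png",cv2.resize(img[y:y+h,x:x+w,::-1],None,fx=k,fy=k,interpolation=cv2.INTER_CUBIC))
E
python3 - <<'E'
from h import *
c=get_calibration("top")
im=np.mean([capture("top") for _ in range(3)],0).astype(np.uint8)
np.save("top0.npy",im)
crop(im,190,115,190,165,4 if 0 else 3.6,"z0")
print(back(c,[[343,139]],0.04),back(c,[[272,167]],0.02),back(c,[[325,190],[349,185],[356,268]],0.012).round(3))
E
```

```text
[[ 0.63642132 -0.02279622  0.04      ]] [[0.58400957 0.1235437  0.02      ]] [[ 0.536  0.015  0.012]
 [ 0.546 -0.035  0.012]
 [ 0.376 -0.045  0.012]]
```

View pics/z0.png

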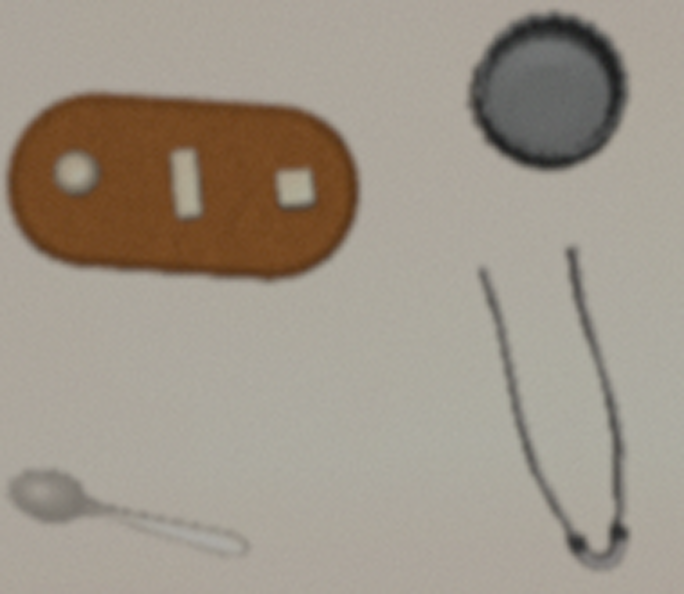

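The crop shows the lump square at (296,188), with sides turned about 6°. The cup is at (550,90). The tongs' tips are at (483,268) and (572,248), with the bend at (600,567). Next I fit these numerically.

```bash
python3 - <<'E'
from h import *
c=get_calibration("top"); im=np.load("top0.npy")
g=cv2.cvtColor(im,cv2.COLOR_RGB2GRAY).astype(int); hsv=cv2.cvtColor(im,cv2.COLOR_RGB2HSV).astype(int)
# sugar
sub=np.zeros(g.shape,np.uint8); sub[155:178,262:282]=1
m=((hsv[...,1]<110)&(sub>0)).astype(np.uint8)
pts=np.argwhere(m)[:,::-1].astype(float); P=back(c,pts,0.023)
r=cv2.minAreaRect((P[:,:2]*1000).astype(np.float32)); print("sugar",len(pts),P.mean(0),r)
# cup
m=(g<125); m[:115]=0;m[165:]=0;m[:,:310]=0;m[:,370:]=0
pts=np.argwhere(m)[:,::-1].astype(np.float32)
print("cup",cv2.minEnclosingCircle((back(c,pts,0.04)[:,:2]*1000).astype(np.float32)), pts.mean(0))
# tongs
m=(g<115); m[:182]=0;m[275:]=0;m[:,:315]=0;m[:,370:]=0
pts=np.argwhere(m)[:,::-1]; P=back(c,pts,0.008)[:,:2]
b=back(c,[[356.5,271.5]],0.008)[0,:2]; 
tip=back(c,[[324,189.5],[349,184]],.012)[:,:2]; print("bend,tips",b,tip)
ax=tip.mean(0)-b; L=np.linalg.norm(ax); print(L,np.degrees(np.arctan2(ax[1],ax[0])))
from scipy.optimize import least_squares
ax/=L; n=np.array([-ax[1],ax[0]])
for k in range(3):
    s=(P-b)@ax; w=(P-b)@n
    S=np.arange(.03,.185,.01); C=[]
    for q in S:
        e=abs(s-q)<.005; l=w[e&(w>0)]; rr=w[e&(w<0)]
        C.append([q,l.mean() if len(l) else np.nan,rr.mean() if len(rr) else np.nan])
    C=np.array(C); mid=(C[:,1]+C[:,2])/2; ok=~np.isnan(mid)
    a=np.polyfit(C[ok,0],mid[ok],1); b=b+n*a[1]; ax=ax+n*a[0]; ax/=np.linalg.norm(ax); n=np.array([-ax[1],ax[0]])
print((C*1000).round(1).tolist(), "s range",s.min(),s.max(),a)
print("yaw",np.degrees(np.arctan2(ax[1],ax[0])),"origin from bend",b+ax*(s.min()+.078),"from tips",b+ax*(s.max()-.105))
E
```

```text
sugar 118 [0.58352372 0.12412654 0.023     ] ((583.3416748046875, 124.3331298828125), (22.77974510192871, 21.04534339904785), 89.36907196044922)
cup ((634.912109375, -21.33789825439453), 47.036338806152344) [342.03183 140.03714]
bend,tips [ 0.36869651 -0.04603615] [[ 0.53705884  0.0168515 ]
 [ 0.54803437 -0.03525541]]
0.17770935644064648 11.96254073327966
[[30.0, 16.5, -17.4], [40.0, 19.0, -18.5], [50.0, 22.0, -20.5], [60.0, 24.4, -23.8], [70.0, 25.3, -25.3], [80.0, 25.9, -25.8], [90.0, 26.2, -26.6], [100.0, 25.7, -26.9], [110.0, 25.5, -26.9], [120.0, 25.0, -25.4], [130.0, 24.8, -24.7], [140.0, 24.3, -24.2], [150.0, 24.4, -24.0], [160.0, 25.1, -24.4], [170.0, 26.2, -25.3], [180.0, 26.0, -26.5]] s range 0.002676032897727213 0.1785222901578295 [ 2.06974798e-06 -1.30345614e-07]
yaw 12.582964228335054 origin from bend [ 0.447616   -0.02931527] from tips [ 0.44063408 -0.03087374]
```

```bash
cat >> h.py <<'E'
def inc(x,y,z,yaw):
    "increment (tx ty tz wx wy wz) to reach TCP x,y,z pointing down with tool x at yaw (deg)"
    s=get_state(); q=s['eef_rot']; R=Rn.from_quat(q[[1,2,3,0]])
    a=np.radians(yaw); T=Rn.from_matrix(np.array([[np.cos(a),np.sin(a),0],[np.sin(a),-np.cos(a),0],[0,0,-1.]]))
    d=R.inv().apply(np.array([x,y,z])-s['ee_pos'])/.5
    return np.r_[d,(R.inv()*T).as_rotvec()/(np.pi/2)].round(4).tolist()
E
python3 -c "
from h import *
print(inc(.444,-.03,.13,12.6))"
```

```text
[0.7801, -0.621, 0.2023, -0.0005, 0.0001, 0.1368]
```

Call:
arm_command(increments=[[[0.6, 0.1, -0.08, 0, 0, 0, 0.02], [0.6, 0.2, -0.16, 0, 0, 0, 0.04], [0.6, 0.29, -0.23, 0, 0, 0, 0.06], [0.6, 0.38, -0.31, 0, 0, 0, 0.08], [0.6, 0.48, -0.38, 0.02, 0, 0, 0.1], [0.6, 0.58, -0.46, 0.06, 0, 0, 0.12], [0.6, 0.68, -0.54, 0.12, 0, 0, 0.137], [0.6, 0.78, -0.621, 0.2, 0, 0, 0.137], [0.6, 0.78, -0.621, 0.2, 0, 0, 0.137], [0.6, 0.78, -0.621, 0.2, 0, 0, 0.137]]], force=20)

```text
time: 1.5
ee_pos: [0.4436, -0.0289, 0.1301]
eef_rot: [-0.0, 0.994, 0.111, -0.001]
wrist_force: [0.5, 0.3, -0.0]
grip_width: 0.0679
finger_force: 0.0
```

```bash
python3 - <<'E'
from h import *
s=get_state(); c=get_calibration("wrist"); im=capture("wrist")
np.savez("w1.npz",im=im,**c)
print(s['time'],s['ee_pos'],s['eef_rot'],s['grip_width'],inc(.444,-.03,.13,12.6))
cv2.imwrite("pics/w1.png",im[:,:,::-1])
a=np.radians(12.6); M=np.array([[np.cos(a),-np.sin(a)],[np.sin(a),np.cos(a)]])
for p in([105,24],[105,-24],[0,27],[0,-27],[-78,0]):
    print(p,proj(c,[*(np.array([.444,-.03])+M@np.array(p)/1000),.016]))
E
```

```text
1.5 [ 0.44358508 -0.02894337  0.13007674] [-1.98742035e-04  9.93801629e-01  1.11160704e-01 -1.25757315e-03] 0.06791160785275396 [0.0005, 0.0005, 0.0019, -0.0001, 0.0009, 0.0009]
[105, 24] [[294.38552026  59.4965433 ]]
[105, -24] [[355.80598134  59.67466819]]
[0, 27] [[293.72833373 189.61719296]]
[0, -27] [[355.33674157 189.81240619]]
[-78, 0] [[324.18729242 269.61512104]]
```

View pics/w1.png

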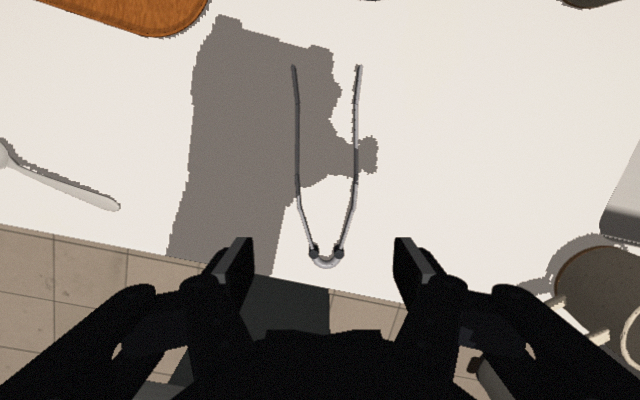

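The wrist view shows the tongs between the fingers, with tips at (293.5,66) and (360,66) and the bottom of the bend at (325,268).

```bash
python3 - <<'E'
from h import *
c=dict(np.load("w1.npz"))
P=back(c,[[293.5,66],[360,66]],.016)[:,:2]; b=back(c,[[325,268]],.008)[0,:2]
# arm lines at grip plates (outer edges, top)
Q=back(c,[[295.5,170],[357,170]],.016)[:,:2]
print(P,b,Q, np.linalg.norm(P[0]-P[1]),np.linalg.norm(Q[0]-Q[1]))
ax=P.mean(0)-b; L=np.linalg.norm(ax); ax/=L; print(L,np.degrees(np.arctan2(ax[1],ax[0])))
print("org from bend",b+ax*.078,"from tip",P.mean(0)-ax*.105)
n=P[0]-P[1]; print("yaw from tips",np.degrees(np.arctan2(-n[0],n[1])))
im=c['im'];g=cv2.cvtColor(im,cv2.COLOR_RGB2GRAY)
for r in (80,100,150,170,190): print(r,g[r,285:305].tolist(),g[r,348:368].tolist())
E
```

```text
[[ 0.53647467  0.01608902]
 [ 0.54800772 -0.03487305]] [ 0.3653773  -0.04841224] [[ 0.45555658 -0.00173023]
 [ 0.46726878 -0.05336002]] 0.05225078312243365 0.05294158143791407
0.18111712922948536 12.441454811088839
org from bend [ 0.4415456  -0.03160777] from tip [ 0.43970695 -0.03201342]
yaw from tips 12.751611197334121
80 [119, 117, 113, 120, 115, 117, 114, 101, 75, 80, 62, 51, 80, 120, 120, 115, 115, 122, 114, 120] [229, 229, 230, 230, 231, 228, 195, 111, 57, 57, 114, 160, 151, 179, 228, 231, 229, 230, 229, 229]
100 [115, 118, 117, 115, 116, 116, 122, 122, 118, 98, 81, 72, 72, 55, 71, 109, 115, 115, 121, 116] [232, 232, 232, 209, 125, 89, 46, 87, 148, 167, 174, 209, 230, 229, 232, 229, 229, 230, 229, 230]
150 [115, 119, 119, 121, 116, 118, 116, 122, 118, 105, 75, 76, 75, 64, 86, 115, 120, 116, 118, 116] [118, 119, 120, 118, 120, 102, 63, 69, 75, 82, 97, 117, 118, 117, 114, 118, 119, 117, 115, 120]
170 [114, 117, 119, 114, 117, 118, 116, 115, 117, 110, 84, 80, 74, 73, 98, 116, 117, 116, 120, 119] [115, 120, 117, 116, 115, 100, 59, 62, 79, 90, 101, 114, 118, 180, 232, 199, 130, 113, 116, 117]
190 [117, 120, 120, 116, 116, 120, 116, 117, 118, 116, 105, 76, 76, 61, 56, 161, 234, 232, 233, 231] [233, 207, 129, 106, 81, 48, 97, 159, 175, 199, 233, 232, 232, 231, 231, 230, 232, 231, 231, 229]
```

```bash
python3 -c "
from h import *
print(inc(.4405,-.032,-.001,12.6))"
```

```text
[-0.0068, 0.0029, 0.2639, -0.0001, 0.0009, 0.0009]
```

Call:
arm_command(increments=[[[0.6, -0.007, 0.003, 0.09, 0, 0.0009, 0.001], [0.6, -0.007, 0.003, 0.17, 0, 0.0009, 0.001], [0.6, -0.007, 0.003, 0.22, 0, 0.0009, 0.001], [0.6, -0.007, 0.003, 0.25, 0, 0.0009, 0.001], [0.6, -0.007, 0.003, 0.26, 0, 0.0009, 0.001], [0.6, -0.007, 0.003, 0.263, 0, 0.0009, 0.001], [0.6, -0.007, 0.003, 0.263, 0, 0.0009, 0.001]]])

```text
time: 2.42
ee_pos: [0.4417, -0.0326, 0.0006]
eef_rot: [0.0, 0.994, 0.109, 0.001]
wrist_force: [1.0, -0.2, 0.7]
grip_width: 0.0684
finger_force: 0.0
```

Call:
arm_command(increments=[[[0.4, 0, 0, 0, 0, 0, 0], [0.3, 0, 0, 0, 0, 0, 0], [0.2, 0, 0, 0, 0, 0, 0], [0.176, 0, 0, 0, 0, 0, 0], [0.176, 0, 0, 0, 0, 0, 0], [0.176, 0, 0, 0, 0, 0, 0]]], force=20)

```text
time: 3.18
ee_pos: [0.4417, -0.0325, 0.0006]
eef_rot: [0.0, 0.994, 0.109, 0.001]
wrist_force: [-0.4, -0.1, 5.4]
grip_width: 0.0502
finger_force: 6.2
```

```bash
python3 -c "
from h import *
print(inc(.494,.114,.10,6.5))"
```

```text
[0.1661, -0.2633, -0.1984, 0.0002, -0.0019, 0.0666]
```

Call:
arm_command(increments=[[[0.176, 0, 0, -0.03, 0, -0.001, 0], [0.176, 0, 0, -0.09, 0, -0.002, 0], [0.176, 0.01, -0.02, -0.15, 0, -0.002, 0.01], [0.176, 0.05, -0.07, -0.2, 0, -0.002, 0.02], [0.176, 0.1, -0.14, -0.2, 0, -0.002, 0.04], [0.176, 0.14, -0.21, -0.2, 0, -0.002, 0.055], [0.176, 0.16, -0.25, -0.2, 0, -0.002, 0.065], [0.176, 0.166, -0.263, -0.198, 0, -0.002, 0.067], [0.176, 0.166, -0.263, -0.198, 0, -0.002, 0.067], [0.176, 0.166, -0.263, -0.198, 0, -0.002, 0.067]]])

```text
time: 4.42
ee_pos: [0.4976, 0.0836, 0.0988]
eef_rot: [-0.011, 0.997, 0.077, -0.002]
wrist_force: [-0.4, 0.4, -1.6]
grip_width: 0.0504
finger_force: 4.7
```

```bash
python3 - <<'E'
from h import *
s=get_state(); c=get_calibration("wrist"); im=capture("wrist")
np.savez("w2.npz",im=im,pos=s['ee_pos'],q=s['eef_rot'],**c)
print(s['time'],s['ee_pos'],s['eef_rot'],s['grip_width'],s['finger_force'],s['wrist_force'])
crop(im,220,0,200,150,4,"w2")
E
```

```text
4.425 [0.49757179 0.08361307 0.09883903] [-0.01141804  0.99697423  0.07685736 -0.00222588] 0.05044796617351239 4.732243940234184 [-0.40506167  0.35782104 -1.6131305 ]
```

View pics/w2.png

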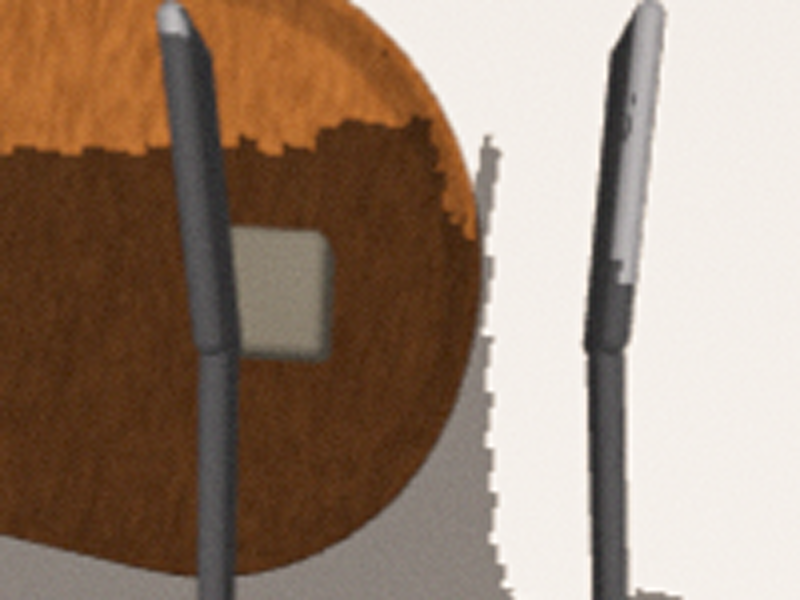

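The lump, with right edge at about crop (330,290), is partly behind the left jaw. The arm was still short of its target in y, so I move on and settle.

```bash
python3 -c "
from h import *
print(get_state()['qd'].round(3),inc(.494,.114,.10,6.5))"
```

```text
[ 0.003 -0.     0.003 -0.    -0.     0.002] [0.0021, -0.0611, -0.0007, -0.0147, 0.0018, 0.0258]
```

```bash
python3 -c "
from h import *
s=get_state();print(s['q'].round(3),s['effort'].round(2),s['wrist_force'],s['ee_pos'])"
```

```text
[ 0.153  0.124 -0.335  1.115  0.023  3.141] [ 6.000e-02 -4.220e+01  3.416e+01  3.000e-02  8.000e-02  0.000e+00] [ 0.03609183 -0.26145525 -0.7272087 ] [0.49765731 0.08368695 0.09893176]
```

Call:
arm_command(increments=[[[0.176, 0, 0, 0, 0, 0, 0], [0.176, 0, 0, 0, 0, 0, 0]]])

```text
time: 4.72
ee_pos: [0.4979, 0.0842, 0.099]
eef_rot: [-0.012, 0.997, 0.077, -0.002]
wrist_force: [0.2, 0.0, -1.1]
grip_width: 0.0505
finger_force: 4.7
```

```bash
python3 - <<'E'
from h import *
d=np.load("w2.npz"); c={k:d[k] for k in('K','k1','R','t')}; 
q=d['q']; R=Rn.from_quat(q[[1,2,3,0]]); a=R.as_matrix()[:,0]
print("tool yaw",np.degrees(np.arctan2(a[1],a[0])))
for nm,px in(("tips",[[262,2],[382.5,2]]),("heels",[[272,86],[372,86]])):
    P=back(c,px,.1145); L=R.inv().apply(P-d['pos']); print(nm,P.round(4).tolist(),"tool",(L*1000).round(1).tolist(),"mid",(L.mean(0)*1000).round(1))
# lump top corners: right edge
P=back(c,[[302.5,60],[302,87],[280.5,88]],.023); print(P.round(4)); e=P[0]-P[1]; print("lump yaw",np.degrees(np.arctan2(e[1],e[0])))
E
```

```text
tool yaw 8.818272858643779
tips [[0.5981, 0.1215, 0.1145], [0.6046, 0.0777, 0.1145]] tool [[105.1, -22.4, -15.4], [104.8, 21.9, -16.5]] mid [105.   -0.3 -15.9]
heels [[0.5696, 0.1148, 0.1145], [0.5756, 0.0757, 0.1145]] tool [[76.0, -20.1, -15.4], [75.9, 19.4, -16.3]] mid [ 75.9  -0.4 -15.9]
[[0.5932 0.114  0.023 ]
 [0.5764 0.1121 0.023 ]
 [0.5735 0.1266 0.023 ]]
lump yaw 6.572336981959662
```

```bash
python3 -c "
from h import *
print(inc(.4957,.1024,.07,13.5))"
```

```text
[0.0013, -0.0353, 0.0589, -0.0149, 0.0007, -0.0514]
```

Call:
arm_command(increments=[[[0.176, 0.001, -0.01, 0, -0.005, 0, -0.02], [0.176, 0.001, -0.02, 0.01, -0.01, 0, -0.04], [0.176, 0.001, -0.035, 0.02, -0.015, 0, -0.051], [0.176, 0.001, -0.035, 0.02, -0.015, 0, -0.051], [0.176, 0.001, -0.035, 0.02, -0.015, 0, -0.051]]])

```text
time: 5.35
ee_pos: [0.4956, 0.1022, 0.0892]
eef_rot: [0.0, 0.993, 0.118, -0.001]
wrist_force: [0.8, -0.4, -1.1]
grip_width: 0.0503
finger_force: 4.7
```

```bash
python3 -c "
from h import *
s=get_state();print(s['q'].round(3),s['ee_pos'],inc(.4957,.1024,.05,13.5),s['grip_width'],s['finger_force'])"
```

```text
[ 0.203  0.131 -0.348  1.093 -0.     3.109] [0.49564729 0.10217909 0.089244  ] [0.0003, -0.0004, 0.0785, 0.0001, 0.001, 0.0001] 0.05027032901054359 4.73381370306015
```

Call:
arm_command(increments=[[[0.176, 0, 0, 0.04, 0, 0.001, 0], [0.176, 0, 0, 0.08, 0, 0.001, 0], [0.176, 0, 0, 0.1, 0, 0.001, 0], [0.176, 0, 0, 0.1, 0, 0.001, 0]]])

```text
time: 5.85
ee_pos: [0.4953, 0.1018, 0.0389]
eef_rot: [0.0, 0.993, 0.117, -0.0]
wrist_force: [-0.3, 0.1, -1.0]
grip_width: 0.0501
finger_force: 4.7
```

```bash
python3 - <<'E'
from h import *
s=get_state(); c=get_calibration("wrist"); im=capture("wrist")
np.savez("w3.npz",im=im,pos=s['ee_pos'],q=s['eef_rot'],**c)
print(s['time'],s['ee_pos'],s['grip_width'],inc(.4957,.1024,.013,13.5))
crop(im,240,0,160,150,4,"w3")
E
```

```text
5.85 [0.49527031 0.10176246 0.03892463] 0.05006681088072174 [0.0001, -0.0011, 0.0531, 0.0001, -0.0002, -0.0003]
```

View pics/w3.png

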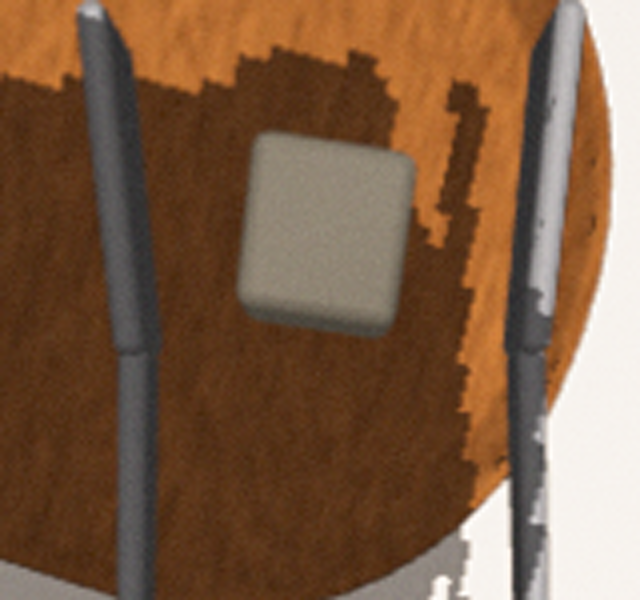

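The lump's top face is centred at crop (328,222), midway between the jaws (inner edges at 145 and 518). It is turned about 7° relative to them.

```bash
python3 - <<'E'
from h import *
d=np.load("w3.npz"); c={k:d[k] for k in('K','k1','R','t')}; R=Rn.from_quat(d['q'][[1,2,3,0]])
P=back(c,[[240+328/4,222/4],[240+262/4,132/4],[240+414/4,157/4],[240+392/4,322/4],[240+238/4,300/4]],.023)
print(P.round(4),(R.inv().apply(P-d['pos'])*1000).round(1))
E
```

```text
[[0.5848 0.1237 0.023 ]
 [0.5925 0.1335 0.023 ]
 [0.5941 0.1154 0.023 ]
 [0.5757 0.1135 0.023 ]
 [0.5737 0.1324 0.023 ]] [[ 92.2  -0.5  15.8]
 [101.9  -8.3  15.8]
 [ 99.3   9.7  15.8]
 [ 80.9   7.4  15.9]
 [ 83.5 -11.5  15.8]]
```

Call:
arm_command(increments=[[[0.176, 0.001, -0.001, 0.02, 0, 0, 0], [0.176, 0.001, -0.001, 0.04, 0, 0, 0], [0.176, 0.001, -0.001, 0.051, 0, 0, 0], [0.176, 0.001, -0.001, 0.051, 0, 0, 0]]])

```text
time: 6.4
ee_pos: [0.4955, 0.1025, 0.0132]
eef_rot: [0.0, 0.993, 0.117, -0.0]
wrist_force: [0.1, -0.1, 0.0]
grip_width: 0.0501
finger_force: 4.7
```

Call:
arm_command(increments=[[[0.12, 0, 0, 0, 0, 0, 0], [0.08, 0, 0, 0, 0, 0, 0], [0.05, 0, 0, 0, 0, 0, 0], [0.02, 0, 0, 0, 0, 0, 0], [0.0, 0, 0, 0, 0, 0, 0], [-0.02, 0, 0, 0, 0, 0, 0], [-0.03, 0, 0, 0, 0, 0, 0], [-0.03, 0, 0, 0, 0, 0, 0]]], force=20)

```text
time: 7.4
ee_pos: [0.4961, 0.1026, 0.0139]
eef_rot: [0.0, 0.993, 0.117, 0.0]
wrist_force: [0.3, -0.4, -1.2]
grip_width: 0.042
finger_force: 20.5
```

Call:
arm_command(increments=[[[-0.03, 0, 0, -0.01, 0, 0, 0], [-0.03, 0, 0, -0.03, 0, 0, 0], [-0.03, 0, 0, -0.06, 0, 0, 0], [-0.03, 0, 0, -0.1, 0, 0, 0], [-0.03, 0, 0, -0.13, 0, 0, 0], [-0.03, 0, 0, -0.13, 0, 0, 0]]])

```text
time: 8.15
ee_pos: [0.4971, 0.1028, 0.0806]
eef_rot: [-0.0, 0.993, 0.117, 0.002]
wrist_force: [-0.2, 0.0, -1.3]
grip_width: 0.0421
finger_force: 20.5
```

```bash
python3 - <<'E'
from h import *
s=get_state(); c=get_calibration("wrist"); im=capture("wrist")
print(s['time'],s['ee_pos'],s['grip_width'],s['finger_force'],inc(.5436,-.0258,.079,3))
cv2.imwrite("pics/w4.png",im[:,:,::-1])
E
```

```text
8.15 [0.49712801 0.10279587 0.08058224] 0.042135965677496424 20.533126294612885 [0.0317, 0.2719, 0.0011, 0.0, -0.0012, 0.1165]
```

View pics/w4.png

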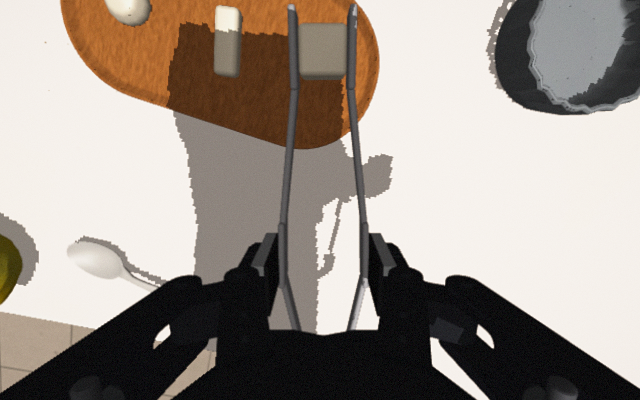

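The lump is held square between the jaws at about (325,50), lifted clear of the tray. Next, over to the cup.

Call:
arm_command(increments=[[[-0.03, 0.002, 0.02, 0, 0, 0, 0.01], [-0.03, 0.006, 0.06, 0, 0, 0, 0.03], [-0.03, 0.012, 0.11, 0, 0, -0.001, 0.05], [-0.03, 0.02, 0.17, 0, 0, -0.001, 0.075], [-0.03, 0.027, 0.22, 0, 0, -0.001, 0.095], [-0.03, 0.03, 0.255, 0, 0, -0.001, 0.11], [-0.03, 0.032, 0.272, 0, 0, -0.001, 0.117], [-0.03, 0.032, 0.272, 0, 0, -0.001, 0.117], [-0.03, 0.032, 0.272, 0, 0, -0.001, 0.117]]])

```text
time: 9.32
ee_pos: [0.543, -0.0254, 0.0788]
eef_rot: [-0.0, 1.0, 0.026, -0.001]
wrist_force: [0.2, 0.3, -0.4]
grip_width: 0.0425
finger_force: 20.5
```

```bash
python3 - <<'E'
from h import *
s=get_state(); c=get_calibration("wrist"); im=capture("wrist")
np.savez("w5.npz",im=im,pos=s['ee_pos'],q=s['eef_rot'],**c)
print(s['time'],s['ee_pos'],s['grip_width'],s['finger_force'],inc(.5436,-.0258,.046,3))
cv2.imwrite("pics/w5.png",im[:,:,::-1])
E
```

```text
9.325 [ 0.54304752 -0.0254112   0.0787774 ] 0.04248230460378394 20.546027719974518 [0.0011, 0.001, 0.0657, -0.0, 0.0009, 0.0001]
```

View pics/w5.png

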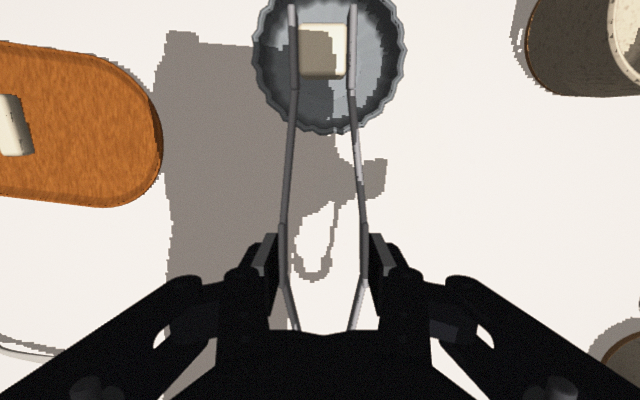

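The cup rim spans columns 253–405 with its bottom at row 134, so it is centred near (329,57). The lump at (324,50) is above it.

```bash
python3 - <<'E'
from h import *
d=np.load("w5.npz"); c={k:d[k] for k in('K','k1','R','t')}; R=Rn.from_quat(d['q'][[1,2,3,0]])
P=back(c,[[253,57],[405,57],[329,134]],.036); T=(R.inv().apply(P-d['pos'])*1000).round(1);print(P.round(4),T, "cup centre tool",T[2,0]+44.5,T[:2,1].mean())
E
```

```text
[[ 0.6366  0.0188  0.036 ]
 [ 0.6411 -0.0667  0.036 ]
 [ 0.5964 -0.0264  0.036 ]] [[ 95.8 -39.2  42.6]
 [ 95.8  46.4  42.6]
 [ 53.3   3.8  42.7]] cup centre tool 97.8 3.599999999999998
```

Call:
arm_command(increments=[[[-0.03, 0.006, 0.004, 0.01, 0, 0.001, 0], [-0.03, 0.012, 0.008, 0.03, 0, 0.001, 0], [-0.03, 0.012, 0.009, 0.05, 0, 0.001, 0], [-0.03, 0.012, 0.009, 0.063, 0, 0.001, 0], [-0.03, 0.012, 0.009, 0.063, 0, 0.001, 0], [-0.03, 0.012, 0.009, 0.063, 0, 0.001, 0]]])

```text
time: 10.12
ee_pos: [0.5496, -0.0302, 0.0475]
eef_rot: [0.0, 1.0, 0.026, 0.0]
wrist_force: [0.8, -0.9, -0.8]
grip_width: 0.0427
finger_force: 20.5
```

Call:
arm_command(increments=[[[0.02, 0, 0, 0, 0, 0, 0], [0.06, 0, 0, 0, 0, 0, 0], [0.12, 0, 0, 0, 0, 0, 0], [0.176, 0, 0, 0, 0, 0, 0], [0.176, 0, 0, 0, 0, 0, 0], [0.176, 0, 0, 0, 0, 0, 0]]])

```text
time: 10.88
ee_pos: [0.5495, -0.0301, 0.0473]
eef_rot: [0.0, 1.0, 0.026, 0.0]
wrist_force: [-0.3, -0.4, -0.6]
grip_width: 0.0502
finger_force: 4.8
```

```bash
python3 - <<'E'
from h import *
s=get_state(); c=get_calibration("wrist"); im=capture("wrist")
print(s['time'],s['ee_pos'],s['grip_width'],s['finger_force'])
cv2.imwrite("pics/w6.png",im[:,:,::-1])
E
```

```text
10.875 [ 0.54948139 -0.03014675  0.04734416] 0.0502407943033509 4.7655681520700455
```

View pics/w6.png

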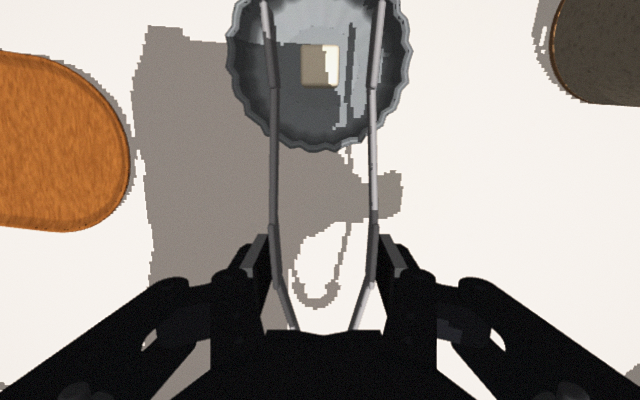

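The lump lies inside the cup at (320,65), clear of the tongs, and the cup has not moved. Now I lift and go back to the spot where the tongs lay.

```bash
python3 -c "
from h import *
print(inc(.442,-.032,.08,3),inc(.442,-.032,.0015,3))"
```

```text
[-0.2149, -0.0073, -0.0654, 0.0001, -0.0002, -0.0005] [-0.2149, -0.0074, 0.0916, 0.0001, -0.0002, -0.0005]
```

Call:
arm_command(increments=[[[0.176, 0, 0, -0.03, 0, 0, 0], [0.176, 0, 0, -0.065, 0, 0, 0], [0.176, -0.03, 0, -0.065, 0, 0, 0], [0.176, -0.09, -0.003, -0.065, 0, 0, 0], [0.176, -0.15, -0.005, -0.05, 0, 0, 0], [0.176, -0.2, -0.007, -0.01, 0, 0, 0], [0.176, -0.215, -0.007, 0.03, 0, 0, 0], [0.176, -0.215, -0.007, 0.06, 0, 0, 0], [0.176, -0.215, -0.007, 0.075, 0, 0, 0], [0.176, -0.215, -0.007, 0.075, 0, 0, 0]]])

```text
time: 12.18
ee_pos: [0.4421, -0.0322, 0.0095]
eef_rot: [0.0, 1.0, 0.026, -0.0]
wrist_force: [0.8, -0.2, -0.3]
grip_width: 0.0504
finger_force: 4.8
```

```bash
python3 -c "
from h import *
print(inc(.442,-.032,.001,3),get_state()['wrist_force'],get_state()['ee_pos'])"
```

```text
[-0.0001, -0.0004, 0.0171, 0.0001, 0.0001, -0.0005] [ 0.80057974 -0.20217312 -0.27028645] [ 0.44207028 -0.03217805  0.00954313]
```

Call:
arm_command(increments=[[[0.176, 0, 0, 0.006, 0, 0, 0], [0.176, 0, 0, 0.012, 0, 0, 0], [0.176, 0, 0, 0.015, 0, 0, 0], [0.176, 0, 0, 0.017, 0, 0, 0], [0.176, 0, 0, 0.017, 0, 0, 0]]])

```text
time: 12.8
ee_pos: [0.4421, -0.0322, 0.0014]
eef_rot: [0.0, 1.0, 0.026, 0.0]
wrist_force: [0.9, 0.6, -0.0]
grip_width: 0.0504
finger_force: 4.8
```

Call:
arm_command(increments=[[[0.176, 0, 0, 0.0015, 0, 0, 0], [0.176, 0, 0, 0.003, 0, 0, 0], [0.176, 0, 0, 0.003, 0, 0, 0]]])

```text
time: 13.18
ee_pos: [0.4424, -0.0322, 0.0004]
eef_rot: [0.0, 1.0, 0.026, 0.001]
wrist_force: [-0.7, -0.4, 4.4]
grip_width: 0.0503
finger_force: 5.0
```

Contact of about 4 N, so the tongs are on the worktop. I open slowly, raise, then clear away.

Call:
arm_command(increments=[[[0.23, 0, 0, 0, 0, 0, 0], [0.28, 0, 0, 0, 0, 0, 0], [0.35, 0, 0, 0, 0, 0, 0], [0.5, 0, 0, 0, 0, 0, 0], [0.6, 0, 0, 0, 0, 0, 0], [0.6, 0, 0, 0, 0, 0, 0]]])

```text
time: 13.92
ee_pos: [0.4419, -0.0322, -0.0002]
eef_rot: [0.0, 1.0, 0.026, 0.0]
wrist_force: [0.2, -0.4, -0.6]
grip_width: 0.0682
finger_force: 0.0
```

Call:
arm_command(increments=[[[0.6, 0, 0, -0.03, 0, 0, 0], [0.6, 0, 0, -0.1, 0, 0, 0], [0.6, 0, 0, -0.2, 0, 0, 0], [0.6, 0, 0, -0.3, 0, 0, 0], [0.6, 0, 0, -0.36, 0, 0, 0], [0.6, 0, 0, -0.36, 0, 0, 0], [0.6, 0, 0, -0.36, 0, 0, 0]]])

```text
time: 14.8
ee_pos: [0.4416, -0.0321, 0.1796]
eef_rot: [0.0, 1.0, 0.026, 0.0]
wrist_force: [0.6, 0.3, -0.2]
grip_width: 0.0685
finger_force: 0.0
```

```bash
python3 - <<'E'
from h import *
s=get_state(); im=capture("wrist")
print(s['time'],s['ee_pos'],s['grip_width'],s['finger_force'],s['wrist_force'])
cv2.imwrite("pics/w7.png",im[:,:,::-1])
E
```

```text
14.8 [ 0.44158062 -0.03214037  0.17962917] 0.06853302578138308 0.0 [ 0.62297334  0.29049227 -0.21227086]
```

View pics/w7.png

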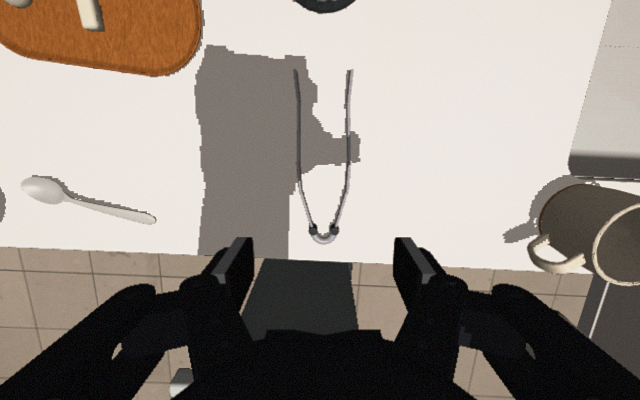

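The tongs lie flat and open on the worktop, with tips at (296,70) and (350,70) and the bend at (324,240). The gripper is free of them, so I hand in.

```bash
python3 -c "
from cell import *
print(sign_off())"
```

```text
the job is handed in; nothing more can be done
None
```

The sugar lump is in the low fluted cup, which did not move in the camera views; the tongs lie flat and released on the worktop, and the job was handed in at about 15 s.

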